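# Turn the timer to the front and fit its cell

### The job

Push the turntable round by its rim knobs until the open cell bay of the kitchen timer that lies on it lines up with the red pointer on the foot, and only then fit the big round cell: press its flat end gently against the bay's coil spring, let the nub end down past the red lip, and let it spring back so the nub is caught under the lip. The cell must end lying fully home on the bay floor, the bay still at the pointer, and the oil bottle, loaf mould and bowl left where they stand.

Things in the scene. Friction and masses are not known exactly. Their poses are not given: they have to be found in the camera images.
- hub (a point): Centre of the turntable on top of its wooden deck, 32 mm above the table. Does not turn: its x axis points directly away from the red pointer, z up. Deck 280 mm across, 12 mm thick. Three short spice jars are part of the deck, within 95 mm of the centre on the side away from the bay; their lids are 88 mm above the table.
- pointer (a point): The red patch (28 x 22 mm) on a black tongue of the foot, 10 mm above the table, 159 mm from the turntable's centre. It marks where the bay must face.
- knob (a point): Top centre of one of five upright wooden push knobs on the rim of the deck (20 mm diameter, 36 mm tall, tops 68 mm above the table), 125 mm from the centre. Seen from above they stand 60, 120, 180, 240 and 300 degrees counter-clockwise from the direction of the bay; this is the one at 60. It turns with the deck.
- turntable (a joint): Turn of the deck in rad, counter-clockwise from above; 0 when the bay lines up with the pointer. It starts at 0.7 to 2.4, so it is brought round clockwise. Stops at -3.1 and 3.1. Stiff bearing: 2 to 3 N at a knob turns it, and it stays where it is left.
- bay (a point): Where the fitted cell's centre belongs in the open bay of the white timer fixed face down on the deck (case 64 mm wide): 88.5 mm from the turntable's centre, 17 mm above the bay floor, which is 52 mm above the table. x axis level, from lip to spring (towards the hub), z up. Low side rails 8 mm high, 31 mm apart, leave a gap 22 mm long (x -10.5 to 11.5 mm) open to both sides for the fingers.
- lip (a point): Inner edge of the red retaining lip, middle of its top: x = -27 mm, z = +11 mm from bay. The lip is 30 mm wide, 3 mm thick and sticks 4.5 mm inwards from the top of the outer wall, whose inner face is at x = -31.5 mm. The nub must end under the lip. Axes as bay.
- spring (a point): Where the face of the steel contact plate stands when free, at the cell's axis height: x = 27.5 mm from bay (does not move with the plate). The plate, 32 mm wide, reaches from 3 to 43 mm above the bay floor and yields to +x by up to 15 mm on a coil spring, 0.6 N per mm. The fitted cell keeps it pressed 4 mm; press it 8.5 mm or more to let the nub past the lip. Wall behind: 44 mm high.
- cell: Large round battery cell, 34 mm diameter, 63 mm long over all, 140 g, lying on its side. Origin on its axis at half the overall length; x axis along it from nub to flat end. Steel nub 12 mm diameter, 6 mm long at -x (tip at -31.5 mm), copper-coloured at that end, black towards the flat end (+31.5 mm). Fitted, its origin is at bay and its x axis along that of bay.
- cradle: Fixed low red tray 86 x 60 mm, 4 mm thick, with two ridges reaching 10 mm above the table, on which the cell lies at the start along the tray's x axis, the cell's axis 21 mm above the table. Origin at the centre of its underside.
- oil_bottle: Bystander: green glass oil bottle, 68 mm diameter, 240 mm tall; origin at the centre of its underside.
- loaf_mould: Bystander: red open loaf mould, 80 x 160 x 60 mm; origin at the centre of its underside.
- bowl: Bystander: blue bowl, 130 mm across, 60 mm high; origin at the centre of its underside.
- stand: The black foot of the turntable (200 mm across), which carries the deck, the timer and all on it. Origin at the centre of its underside; same axes as hub.
There are look-alikes about, which are no part of the job. What is shaped like the cell but pink or purple is not meant.

How it is judged:
By the outcome, as a careful person would: the job done as asked, in the order asked, and still so for the second after the job is handed in, with the robot touching nothing.
It also fails if it takes over 72 s, if anything falls off the work surface, if the arm or the gripper's body presses on something with over 40 N, if the wrist force passes 120 N, or if a joint passes its speed limit or range.

### The arm

A 7-joint arm with a two-finger parallel gripper is mounted at the origin on the work surface. World frame = base frame: x ahead of the robot, y to its left, z up, the work surface at z = 0. Lengths are in m, angles in rad, forces in N, time in s.
With the tool pointing down it reaches from about 0.4 to 0.85 m from the base axis. Payload 4.5 kg.
Tool frame: the origin (TCP) lies at the very end of the fingers, on their centre line; the grasp point (between the pads) lies 19 mm behind it; z points along the fingers, y is the line along which they close (so a half turn about z gives the same grasp; the last joint's range is limited). The gripper opens to 88 mm and grips with 3 to 60 N. Pads are 18 mm wide; open, the fingers measure 123 mm over their backs; the gripper's body (75 mm by 187 mm) begins 45 mm behind the grasp point.
Start: joints at [-1.217, 0.689, -0.195, 1.565, 0.157, 0.902, -0.215], TCP at [0.196, 0.593, 0.239] pointing down, gripper open.
Joint ranges: [-3.01, 3.01], [-0.46, 2.08], [-1.47, 1.51], [0.13, 2.56], [-1, 4.14], [0.04, 2.09], [-2.66, 2.66]. Speed limits (rad/s): [2.57, 2.57, 3.14, 3.14, 3.14, 3.14, 3.14].

### API

Orientations are given as a unit quaternion [x, y, z, w].
In Python, from plant import r, eyes, nets gives the robot as it stands.
- The arm moves only by the shell command python3 -m pendant 'ROWS' [FORCE]. ROWS is JSON, a list of rows, each an object of numbers: "claw": the opening, from 0 (shut) to 1 (fully open); "dx", "dy", "dz": the shift along the world's x, y, z in mm; "twist": the turn about the world's z in rad. In form: [{"claw": .., "dx": .., "dy": .., "dz": .., "twist": ..}, ...]. A call has 1 to 8 rows; each row is the pose to reach, as a shift and turn from the pose commanded when the call began; what a row does not reach only later rows make up. A row lasts 1/10 s, in which the tool goes at most 50 mm and 8.59 degrees, less where a joint would pass 70% of its speed; a pose out of reach is approached as far as the arm can. A call with a gripper value outside its range is refused whole. The fingers move at their own pace and stop on an object; FORCE is the grip in N (left out, the last holds). Time passes only in rows, so rows that repeat a pose let the fingers close. It gives the time, the measured TCP pose, the force, the opening and the grip force at its end, in the units of the state.
- r.get_state(): the state, without advancing time (a new reading comes with each control period).
- eyes.snapshot(name): name is "scene" or "top" or "wrist"; returns (picture, depth): 400x640x3 uint8, blue, green, red; 400x640 float32, m along the optical axis (not along the pixel's ray), 0 where there is no reading.
- eyes.camera_info(name): a dict with "K" (3x3 intrinsics, pixels), "D" ([k1, k2, p1, p2, k3] as OpenCV has them; the pictures are not rectified), "world_to_cam" (4x4, takes a point from world to camera coordinates); the wrist camera has in their place "T_tool_cam" (4x4, takes a point from camera to tool coordinates, whose origin is the TCP and whose axes are the flange's). Camera axes: x right, y down, z forward; pixel columns grow to the right and rows downward; lengths in m; the calibration is good to about 2 mm. A picture is of the moment at which its call begins: read the wrist's pose just before it. camera_info takes no time and is no camera call.
- r.finish_job(): hands the job in; it is judged then, once.
Trained networks look in the newest picture that a camera, given by its name, has taken for a name from the list of things; names that differ only in an ending like _2 or _b are one class to them, and where a whole thing is asked for, a point or a joint stands for the part that bears it (a point fixed in the world has none). Each returns a list of dicts, best first, with "confidence" (0 to 1); they miss things now and then, are a little off and sometimes report something else, mostly with a low value. They report only what shows in the picture. A call takes as long as a camera call. They do not tell look-alikes from the thing itself.
- nets.spot_in(camera, query): "box" ([left, top, width, height] as shares, 0 to 1, of the picture: columns of its width, rows of its height, round what is visible of it).
- nets.place_of(camera, query): "position" ([column, row] as shares, 0 to 1, of the picture: columns of its width, rows of its height: a listed point, or the origin of a listed thing).
The state is a dict: "clock": time; "q": joint angles; "qd": joint speeds; "joint_torque": joint torques, N m; "tool_pos": TCP position; "eef_rot": TCP orientation; "contact_force": force on the tool from outside, world axes, zero at the start; "moment": the same for the moment, N m; "opening": opening from 0.0 (shut) to 1.0 (fully open); "finger_force": force on a finger pad.
Only numpy, scipy, OpenCV 4.12 (cv2) and the standard library are available. Lean on these libraries where they do the work, as an engineer would, in place of code of your own. Each camera call takes 0.05 s, during which the arm holds its last target. There are 200 camera calls.

## Working session

There is one attempt and no reset: what is moved stays moved. The work goes in short steps, Python scripts to look and compute and a shell command to move; the robot and the scene stay as the last step left them, time stands still between calls to the robot, and variables do not carry over. Pictures are saved under pics/ and viewed, at most 12 in all, crops included, and the job is handed in when it is done.

```bash
ls; mkdir -p pics; cat > h.py <<'E'
import numpy as np, cv2
from plant import r, eyes, nets
from scipy.spatial.transform import Rotation as R
def cam(name):
    i=eyes.camera_info(name); K=np.array(i["K"]);D=np.array(i["D"])
    if name=="wrist":
        s=r.get_state(); T=np.eye(4);T[:3,:3]=R.from_quat(s["eef_rot"]).as_matrix();T[:3,3]=s["tool_pos"]
        return K,D,T@np.array(i["T_tool_cam"])
    return K,D,np.linalg.inv(np.array(i["world_to_cam"]))
def at_z(c,px,z):
    K,D,T=c; u=cv2.undistortPoints(np.array([[px]],float),K,D)[0,0]
    d=T[:3,:3]@np.array([u[0],u[1],1]); o=T[:3,3]
    return o+d*(z-o[2])/d[2]
def at_d(c,px,dep):
    K,D,T=c; u=cv2.undistortPoints(np.array([[px]],float),K,D)[0,0]
    return (T@np.array([u[0]*dep,u[1]*dep,dep,1]))[:3]
def proj(c,P):
    K,D,T=c; W=np.linalg.inv(T)
    return cv2.projectPoints(np.array(P,float).reshape(-1,3),cv2.Rodrigues(W[:3,:3])[0],W[:3,3],K,D)[0][:,0]
E
python3 - <<'E'
from h import *
Z=dict(hub=.032,pointer=.010,knob=.068,bay=.069,lip=.08,spring=.069,cell=.021,cradle=0,oil_bottle=0,loaf_mould=0,bowl=0,stand=0)
for n in ["top","scene"]:
    p,d=eyes.snapshot(n); cv2.imwrite(f"pics/{n}0.png",p); c=cam(n)
    print(n,np.round(c[2],3).tolist())
    for q in Z:
        for k in nets.place_of(n,q)[:3]:
            px=np.array(k["position"])*[640,400]; print(q,round(k["confidence"],2),px.round(),at_z(c,px,Z[q]).round(3)[:2])
print(r.get_state())
E
```

```text
pics
top [[-0.014, -0.996, 0.092, 0.459], [-1.0, 0.014, -0.001, 0.041], [-0.001, -0.092, -0.996, 1.453], [0.0, 0.0, 0.0, 1.0]]
hub 0.95 [286. 202.] [0.599 0.123]
pointer 0.85 [297. 260.] [0.437 0.094]
pointer 0.65 [307. 188.] [0.642 0.064]
knob 0.56 [279. 157.] [0.721 0.138]
bay 0.8 [313. 183.] [0.647 0.045]
lip 0.66 [320. 176.] [0.665 0.028]
spring 0.6 [305. 187.] [0.637 0.068]
cell 0.76 [414. 267.] [ 0.41  -0.234]
cell 0.65 [421. 225.] [ 0.528 -0.259]
cell 0.48 [459. 220.] [ 0.541 -0.368]
cradle 0.55 [420. 225.] [ 0.53 -0.26]
cradle 0.52 [203. 250.] [0.466 0.364]
oil_bottle 0.64 [186. 171.] [0.697 0.416]
loaf_mould 0.62 [446. 168.] [ 0.697 -0.342]
loaf_mould 0.44 [204. 250.] [0.468 0.364]
bowl 0.58 [201. 251.] [0.466 0.37 ]
bowl 0.56 [282. 155.] [0.739 0.137]
bowl 0.39 [290. 204.] [0.596 0.114]
stand 0.69 [289. 204.] [0.597 0.116]
scene [[0.544, 0.555, -0.629, 1.228], [0.839, -0.361, 0.407, -0.414], [-0.001, -0.749, -0.662, 0.796], [0.0, 0.0, 0.0, 1.0]]
hub 0.61 [364. 210.] [0.596 0.118]
hub 0.45 [351. 224.] [0.621 0.056]
pointer 0.88 [327. 188.] [0.439 0.1  ]
knob 0.73 [401. 227.]
[... 523 characters left out ...]
1.3, 'q': array([-1.21719991,  0.68909437, -0.19461612,  1.56527348,  0.15728528,
        0.90249303, -0.21511546]), 'qd': array([ 0.00094303, -0.00049389,  0.00044854, -0.00086568,  0.00022819,
        0.00017488,  0.00023673]), 'joint_torque': array([ 3.97197655e-04, -5.27495384e+01, -1.26678128e+00, -1.53739142e+01,
       -5.19283139e-02, -4.97256842e-04,  2.96739393e-05]), 'tool_pos': array([0.19645817, 0.59336147, 0.23875373]), 'eef_rot': array([ 1.59214274e-01,  9.87244049e-01,  5.83217416e-05, -9.58752203e-06]), 'contact_force': array([-0.19009292, -0.37428878,  0.10486432]), 'moment': array([ 0.00193174, -0.01521206,  0.02781676]), 'finger_force': 0.0, 'opening': 1.0007578653711398}
```

View pics/top0.png

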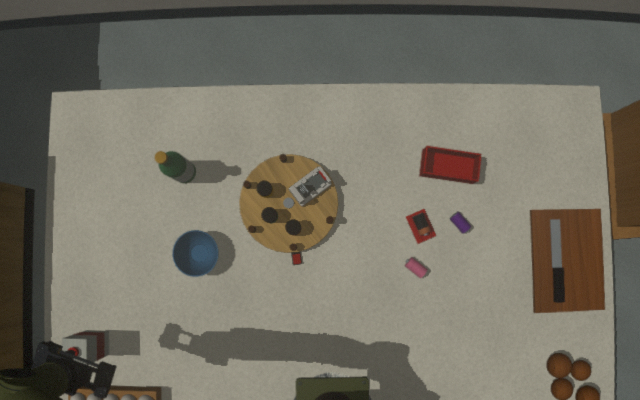

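View pics/scene0.png

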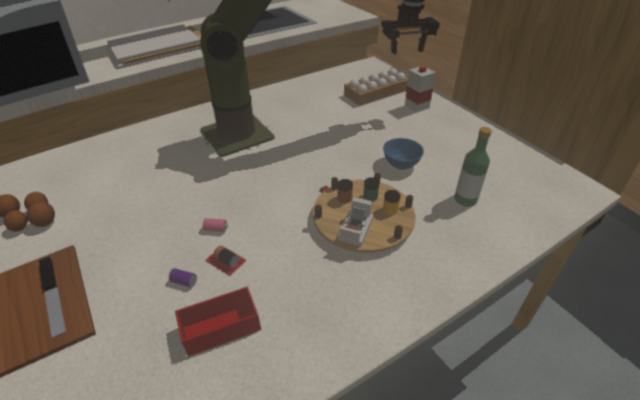

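```bash
python3 -m pendant '[{"dx":354,"dy":-473,"dz":80,"twist":0.38},{"dx":354,"dy":-473,"dz":80,"twist":0.38},{"dx":354,"dy":-473,"dz":80,"twist":0.38},{"dx":354,"dy":-473,"dz":80,"twist":0.38},{"dx":354,"dy":-473,"dz":80,"twist":0.38},{"dx":354,"dy":-473,"dz":80,"twist":0.38},{"dx":354,"dy":-473,"dz":80,"twist":0.38},{"dx":354,"dy":-473,"dz":80,"twist":0.38}]'
python3 -m pendant '[{"dx":95,"dy":-126,"dz":10},{"dx":95,"dy":-126,"dz":10},{"dx":95,"dy":-126,"dz":10},{"dx":95,"dy":-126,"dz":10},{"dx":95,"dy":-126,"dz":10}]'
cat > look.py <<'E'
from h import *
import sys
Z=dict(hub=.032,pointer=.010,knob=.068,bay=.069,lip=.08,spring=.069,cell=.021,cradle=0)
c=cam("wrist"); p,d=eyes.snapshot("wrist"); cv2.imwrite(f"pics/{sys.argv[1]}.png",p)
print(r.get_state()["tool_pos"].round(4),R.from_quat(r.get_state()["eef_rot"]).as_matrix()[:2,1].round(3))
for q in sys.argv[2:]:
    for k in nets.place_of("wrist",q)[:3]:
        px=np.array(k["position"])*[640,400]; print(q,round(k["confidence"],2),px.round(),at_z(c,px,Z[q]).round(4)[:2])
E
python3 look.py w1 hub pointer knob bay lip spring
```

```text
[0.1965 0.5933 0.2387] [0.314 0.949]validation failed for argument at $[0]...
validation failed for argument at $[0]...
```

View pics/w1.png

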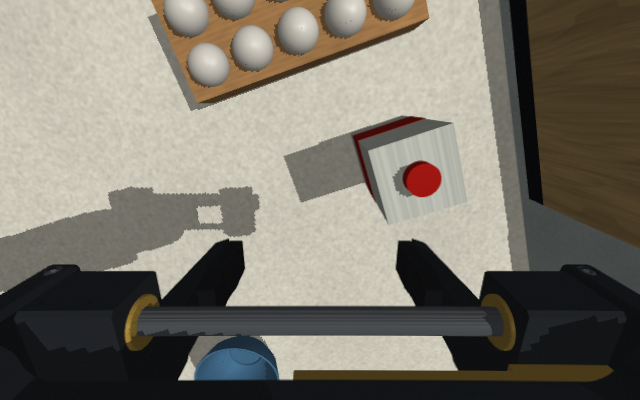

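The wrist picture shows the start area only (eggs at top left, carton near 420,180, fingers at the bottom). The move was refused because every row needs all the keys.

```bash
python3 -m pendant '[{"claw":1,"dx":354,"dy":-473,"dz":80,"twist":0.38},{"claw":1,"dx":354,"dy":-473,"dz":80,"twist":0.38},{"claw":1,"dx":354,"dy":-473,"dz":80,"twist":0.38},{"claw":1,"dx":354,"dy":-473,"dz":80,"twist":0.38},{"claw":1,"dx":354,"dy":-473,"dz":80,"twist":0.38},{"claw":1,"dx":354,"dy":-473,"dz":80,"twist":0.38},{"claw":1,"dx":354,"dy":-473,"dz":80,"twist":0.38},{"claw":1,"dx":354,"dy":-473,"dz":80,"twist":0.38}]'
python3 look.py w2 hub pointer knob bay lip spring; python3 -c "
from h import *
print(cam('wrist')[2].round(3))"
```

```text
clock: 2.45
tool_pos: [0.435, 0.2742, 0.293]
eef_rot: [-0.03, 1.0, 0.0, 0.0]
contact_force: [1.3, 0.4, -0.6]
opening: 1.0
finger_force: 0.0
[0.442  0.2647 0.2934] [-0.046  0.999]
hub 0.66 [217. 259.] [0.5988 0.1192]
hub 0.6 [161. 299.] [0.6818 0.021 ]
pointer 0.55 [201. 154.] [0.4353 0.0953]
knob 0.78 [219. 337.] [0.7218 0.1272]
bay 0.95 [164. 295.] [0.6439 0.0479]
bay 0.53 [216. 258.] [0.5748 0.1306]
spring 0.68 [174. 289.] [0.6319 0.0651]
[[-0.064  0.947  0.316  0.35 ]
 [ 0.998  0.061  0.021  0.272]
 [ 0.001  0.316 -0.949  0.438]
 [ 0.     0.     0.     1.   ]]
```

```bash
python3 -m pendant '[{"claw":0.7,"dx":280,"dy":-138,"dz":-60,"twist":0.01},{"claw":0.7,"dx":280,"dy":-138,"dz":-60,"twist":0.01},{"claw":0.7,"dx":280,"dy":-138,"dz":-60,"twist":0.01},{"claw":0.7,"dx":280,"dy":-138,"dz":-60,"twist":0.01},{"claw":0.7,"dx":280,"dy":-138,"dz":-60,"twist":0.01},{"claw":0.7,"dx":280,"dy":-138,"dz":-60,"twist":0.01},{"claw":0.7,"dx":280,"dy":-138,"dz":-150,"twist":0.01},{"claw":0.7,"dx":280,"dy":-138,"dz":-173,"twist":0.01}]' 15
python3 look.py w3 knob hub
```

```text
clock: 3.6
tool_pos: [0.7141, 0.1401, 0.1362]
eef_rot: [-0.035, 0.999, 0.001, 0.002]
contact_force: [-0.5, -0.4, -0.6]
opening: 0.7
finger_force: 0.0
[0.7076 0.1383 0.1251] [-0.072  0.997]
knob 0.94 [303. 219.] [0.7204 0.1271]
knob 0.21 [195. 118.] [0.6478 0.0454]
hub 0.77 [301.  59.] [0.5992 0.1169]
```

View pics/w3.png

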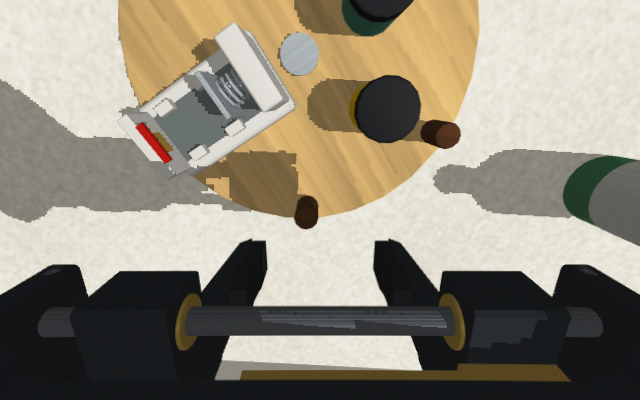

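The wrist picture shows the knob at (307,205), between the fingers' line and the hub (300,53). The timer's red lip is near (155,142).

```bash
python3 -m pendant '[{"claw":0.7,"dx":8,"dy":-11,"dz":-10,"twist":0.0},{"claw":0.7,"dx":8,"dy":-11,"dz":-30,"twist":0.0},{"claw":0.7,"dx":8,"dy":-11,"dz":-30,"twist":0.0},{"claw":0.7,"dx":8,"dy":-11,"dz":-30,"twist":0.0}]'
```

```text
clock: 4.15
tool_pos: [0.7211, 0.1286, 0.1094]
eef_rot: [-0.035, 0.999, 0.0, 0.002]
contact_force: [-0.3, -0.5, -0.6]
opening: 0.701
finger_force: 0.0
```

```bash
python3 -m pendant '[{"claw":0.7,"dx":0,"dy":-1,"dz":-40,"twist":0.0},{"claw":0.7,"dx":0,"dy":-1,"dz":-64,"twist":0.0},{"claw":0.7,"dx":0,"dy":-1,"dz":-64,"twist":0.0},{"claw":0.15,"dx":0,"dy":-1,"dz":-64,"twist":0.0},{"claw":0.15,"dx":0,"dy":-1,"dz":-64,"twist":0.0},{"claw":0.15,"dx":0,"dy":-1,"dz":-64,"twist":0.0},{"claw":0.15,"dx":0,"dy":-1,"dz":-64,"twist":0.0}]' 15; python3 - <<'E'
import numpy as np
h=np.array([.5985,.1195]);k=np.array([.7215,.1275])
a=np.arctan2(*(k-h)[::-1]);R=np.hypot(*(k-h));print(a,R)
for t in range(1,17):
  b=a-.14*t; print(t,round(-.14*t,2),((h+.125*np.array([np.cos(b),np.sin(b)])-h-.125*np.array([np.cos(a),np.sin(a)]))*1000).round())
E
```

```text
clock: 4.85
tool_pos: [0.7209, 0.1272, 0.0446]
eef_rot: [-0.035, 0.999, 0.0, 0.001]
contact_force: [-0.4, -0.7, 0.3]
opening: 0.363
finger_force: 0.0
0.0649491689680228 0.12325988804148737
1 -0.14 [ -0. -17.]
2 -0.28 [ -3. -35.]
3 -0.42 [ -8. -52.]
4 -0.56 [-15. -67.]
5 -0.7 [-24. -82.]
6 -0.84 [-35. -96.]
7 -0.98 [ -49. -107.]
8 -1.12 [ -63. -117.]
9 -1.26 [ -79. -124.]
10 -1.4 [ -96. -130.]
11 -1.54 [-113. -133.]
12 -1.68 [-130. -133.]
13 -1.82 [-148. -131.]
14 -1.96 [-165. -127.]
15 -2.1 [-181. -120.]
16 -2.24 [-196. -111.]
```

```bash
python3 -m pendant '[{"claw":0.15,"dx":0,"dy":0,"dz":0,"twist":0},{"claw":0.15,"dx":0,"dy":0,"dz":0,"twist":0},{"claw":0.15,"dx":0,"dy":0,"dz":0,"twist":0},{"claw":0.15,"dx":0,"dy":0,"dz":0,"twist":0},{"claw":0.15,"dx":0,"dy":-17,"dz":0,"twist":-0.14},{"claw":0.15,"dx":-3,"dy":-35,"dz":0,"twist":-0.28}]'
```

```text
clock: 5.45
tool_pos: [0.7189, 0.0941, 0.0437]
eef_rot: [0.107, 0.994, 0.002, 0.002]
contact_force: [3.4, 2.5, 1.5]
opening: 0.221
finger_force: 15.0
```

```bash
python3 -m pendant '[{"claw":0.15,"dx":-5,"dy":-17,"dz":0,"twist":-0.14},{"claw":0.15,"dx":-12,"dy":-32,"dz":0,"twist":-0.28},{"claw":0.15,"dx":-21,"dy":-47,"dz":0,"twist":-0.42},{"claw":0.15,"dx":-32,"dy":-61,"dz":0,"twist":-0.56},{"claw":0.15,"dx":-46,"dy":-72,"dz":0,"twist":-0.70},{"claw":0.15,"dx":-60,"dy":-82,"dz":0,"twist":-0.84},{"claw":0.15,"dx":-76,"dy":-89,"dz":0,"twist":-0.98},{"claw":0.15,"dx":-93,"dy":-95,"dz":0,"twist":-1.12}]'
```

```text
clock: 6.25
tool_pos: [0.6266, -0.0044, 0.0437]
eef_rot: [0.62, 0.785, 0.002, 0.003]
contact_force: [3.7, 2.1, -1.5]
opening: 0.223
finger_force: 15.0
```

```bash
python3 -m pendant '[{"claw":0.15,"dx":-17,"dy":-3,"dz":0,"twist":-0.14},{"claw":0.15,"dx":-34,"dy":-3,"dz":0,"twist":-0.28},{"claw":0.15,"dx":-52,"dy":-1,"dz":0,"twist":-0.42},{"claw":0.15,"dx":-69,"dy":3,"dz":0,"twist":-0.56},{"claw":0.15,"dx":-74,"dy":5,"dz":0,"twist":-0.61},{"claw":0.15,"dx":-74,"dy":5,"dz":0,"twist":-0.61},{"claw":0.15,"dx":-74,"dy":5,"dz":0,"twist":-0.61}]'
cat > tops.py <<'E'
from h import *
import sys
Z=dict(hub=.032,pointer=.010,knob=.068,bay=.069,lip=.08,spring=.069,cell=.021,cradle=0)
for n in ["top","scene"]:
    p,d=eyes.snapshot(n); cv2.imwrite(f"pics/{n}{sys.argv[1]}.png",p); c=cam(n)
    for q in sys.argv[2:]:
        for k in nets.place_of(n,q)[:2]:
            px=np.array(k["position"])*[640,400]; print(n,q,round(k["confidence"],2),px.round(),at_z(c,px,Z[q]).round(4)[:2])
E
python3 tops.py 1 hub pointer bay lip spring; python3 look.py w4 hub pointer bay lip spring
```

```text
clock: 6.95
tool_pos: [0.55, 0.0013, 0.0435]
eef_rot: [0.824, 0.566, -0.0, 0.0]
contact_force: [-0.9, -0.5, 6.8]
opening: 0.222
finger_force: 15.0
top hub 0.7 [287. 202.] [0.5991 0.1209]
top bay 0.65 [292. 235.] [0.5065 0.1049]
top lip 0.97 [295. 242.] [0.486  0.0979]
top spring 0.58 [293. 224.] [0.5359 0.1032]
scene hub 0.65 [363. 212.] [0.6017 0.1127]
scene pointer 0.68 [329. 190.] [0.4531 0.0992]
scene bay 0.88 [341. 185.] [0.5108 0.1001]
scene lip 0.56 [336. 174.] [0.472 0.11 ]
scene lip 0.28 [361. 220.] [0.6623 0.0565]
scene spring 0.97 [348. 187.] [0.5264 0.112 ]
[0.5502 0.0013 0.0435] [ 0.933 -0.36 ]
hub 0.75 [329.  15.] [0.5976 0.1138]
bay 0.8 [133. 108.] [0.509  0.1034]
lip 0.67 [ 60. 140.] [0.4838 0.1009]
spring 0.65 [189.  69.] [0.5369 0.1082]
```

View pics/w4.png

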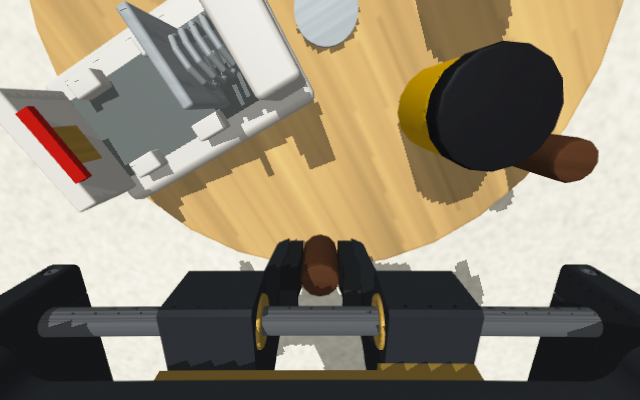

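The wrist picture shows the knob gripped at (320,265) and the open bay with its red lip at the upper left, facing the pointer side. I'll release and check the alignment from above.

```bash
python3 -m pendant '[{"claw":0.6,"dx":0,"dy":0,"dz":0,"twist":0},{"claw":0.6,"dx":0,"dy":0,"dz":0,"twist":0},{"claw":0.6,"dx":0,"dy":0,"dz":0,"twist":0},{"claw":0.6,"dx":0,"dy":0,"dz":40,"twist":0},{"claw":0.6,"dx":-10,"dy":0,"dz":90,"twist":-0.15},{"claw":0.6,"dx":-40,"dy":20,"dz":130,"twist":-0.30},{"claw":0.6,"dx":-60,"dy":40,"dz":170,"twist":-0.45},{"claw":0.6,"dx":-80,"dy":60,"dz":210,"twist":-0.6}]'
python3 -m pendant '[{"claw":0.6,"dx":-20,"dy":20,"dz":20,"twist":-0.15},{"claw":0.6,"dx":-35,"dy":35,"dz":20,"twist":-0.30},{"claw":0.6,"dx":-35,"dy":35,"dz":20,"twist":-0.45},{"claw":0.6,"dx":-35,"dy":35,"dz":20,"twist":-0.45},{"claw":0.6,"dx":-35,"dy":35,"dz":20,"twist":-0.45}]'
python3 look.py w5 hub pointer bay lip spring knob; python3 -c "
from h import *
print(r.get_state()['q'].round(2))"
```

```text
clock: 8.65
tool_pos: [0.4695, 0.0615, 0.2521]
eef_rot: [0.956, 0.293, -0.001, -0.001]
contact_force: [1.5, 0.8, 0.6]
opening: 0.6
finger_force: 0.0
clock: 9.15
tool_pos: [0.4361, 0.0958, 0.2708]
eef_rot: [0.997, 0.078, -0.0, 0.0]
contact_force: [-0.4, 0.4, -1.0]
opening: 0.6
finger_force: 0.0
[0.4362 0.0956 0.2708] [ 0.154 -0.988]
hub 0.83 [324.  33.] [0.5952 0.1151]
pointer 0.75 [321. 163.] [0.4365 0.094 ]
bay 0.57 [323. 111.] [0.5093 0.1036]
lip 0.94 [325. 134.] [0.4841 0.097 ]
spring 0.59 [321.  86.] [0.5354 0.1099]
spring 0.42 [327.  36.] [0.585  0.1108]
knob 0.68 [416.  91.] [0.5467 0.0024]
[-0.79  0.51  0.74  2.06 -0.5   0.75 -1.16]
```

View pics/w5.png

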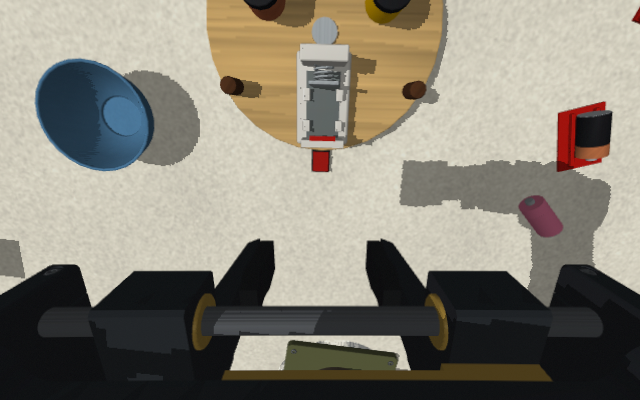

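The bay faces the pointer (red patch 321,161; lip 322,139; hub cap 324,31; knobs 228,85 and 416,91). The true cell lies at (593,135), copper end down. I'll measure the alignment by colour.

```bash
python3 - <<'E'
from h import *
c=cam("wrist"); p=cv2.imread("pics/w5.png"); hsv=cv2.cvtColor(p,cv2.COLOR_BGR2HSV)
red=((hsv[...,0]<6)|(hsv[...,0]>174))&(hsv[...,1]>170)&(hsv[...,2]>70)
n,l,st,ce=cv2.connectedComponentsWithStats(red.astype('uint8'))
for i in range(1,n):
    if st[i,4]>20: print("red",st[i],ce[i].round(1),[at_z(c,ce[i],z).round(4)[:2] for z in(.01,.08)])
br=(hsv[...,0]<15)&(hsv[...,1]>80)&(hsv[...,2]<110)
n,l,st,ce=cv2.connectedComponentsWithStats(br.astype('uint8'))
for i in range(1,n):
    if 80<st[i,4]<900 and ce[i][1]<200: print("br",st[i],ce[i].round(1),at_z(c,ce[i],.068).round(4)[:2],at_z(c,ce[i],.060).round(4)[:2])
cv2.imwrite("pics/crop5.png",cv2.resize(p[20:180,200:440],None,fx=3,fy=3,interpolation=cv2.INTER_CUBIC))
E
```

```text
red [633   8   7  15  61] [636.9  16.5] [array([ 0.6721, -0.2583]), array([ 0.6454, -0.1952])]
red [ 557  102   48   70 1353] [571.4 137.8] [array([ 0.5237, -0.2442]), array([ 0.5226, -0.1835])]
red [310 136  25   5 117] [321.8 138.1] [array([0.4716, 0.0981]), array([0.4795, 0.0998])]
red [313 151  16  21 301] [320.4 160.9] [array([0.4394, 0.0952]), array([0.4528, 0.0974])]
br [249   0  37  21 391] [270.2  10.7] [0.5994 0.1733] [0.6013 0.1748]
br [220  76  24  19 336] [231.4  85.5] [0.5203 0.2097] [0.5204 0.212 ]
br [403  81  23  18 335] [414.   89.8] [0.5473 0.0042] [0.548  0.0018]
br [574 143  36  15  88] [583.1 149. ] [ 0.5123 -0.2133] [ 0.5122 -0.2207]
br [557 161  17  11 124] [563.  166.3] [ 0.4888 -0.1987] [ 0.4881 -0.2058]
```

View pics/crop5.png

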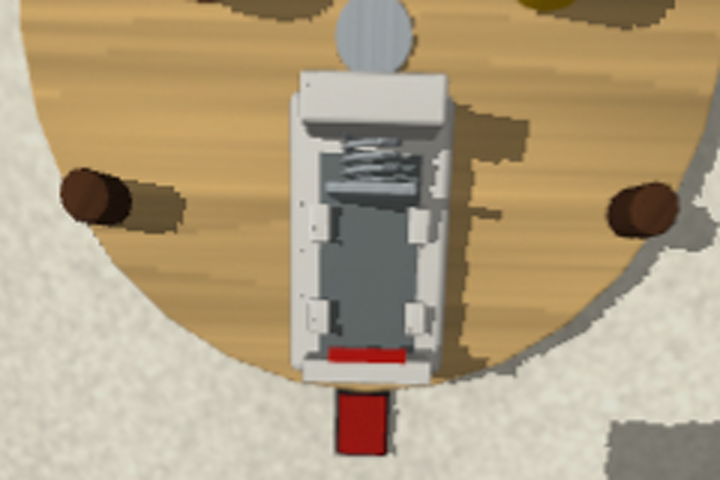

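The crop shows knob tops at about (89,195) and (655,209), the lip at (367,355), the pointer at (362,422) and the hub cap at (374,36).

```bash
python3 - <<'E'
from h import *
c=cam("wrist")
L=at_z(c,(229.5,85),.068)[:2];Rr=at_z(c,(418.2,89.7),.068)[:2]
d=L-Rr; print(L,Rr,np.hypot(*d),"expect",.2165)
u=np.array([-d[1],d[0]])/np.hypot(*d); M=(L+Rr)/2; hub=M-.0625*u
P=at_z(c,(320.4,160.9),.010)[:2]; lip=at_z(c,(321.8,138.1),.08)[:2]
an=lambda v:np.degrees(np.arctan2(-v[1],-v[0]))
print("hub",hub,"bay ang",an(u),"ptr ang",an(P-hub),np.hypot(*(P-hub)),"lip ang",an(lip-hub),np.hypot(*(lip-hub)))
print("bay pos",hub+.0885*u, "cap",at_z(c,(324.7,32),.034)[:2])
E
```

```text
[0.52047286 0.21183582] [ 5.48071635e-01 -4.99314887e-04] 0.21412122811499926 expect 0.2165
hub [0.5962509  0.11372408] bay ang 7.405639281899925 ptr ang 6.764007715707165 0.15798756153336396 lip ang 6.7900687207870645 0.1176513298274323
bay pos [0.50848913 0.10231703] cap [0.59590554 0.11421873]
```

```bash
python3 -m pendant '[{"claw":0.7,"dx":20,"dy":-346,"dz":-60,"twist":0.3},{"claw":0.7,"dx":20,"dy":-346,"dz":-60,"twist":0.3},{"claw":0.7,"dx":20,"dy":-346,"dz":-60,"twist":0.3},{"claw":0.7,"dx":20,"dy":-346,"dz":-60,"twist":0.3},{"claw":0.7,"dx":20,"dy":-346,"dz":-60,"twist":0.3},{"claw":0.7,"dx":20,"dy":-346,"dz":-60,"twist":0.3},{"claw":0.7,"dx":20,"dy":-346,"dz":-60,"twist":0.3},{"claw":0.7,"dx":20,"dy":-346,"dz":-60,"twist":0.3}]'
python3 -m pendant '[{"claw":0.7,"dx":0,"dy":0,"dz":0,"twist":0},{"claw":0.7,"dx":0,"dy":0,"dz":0,"twist":0}]'
python3 look.py w6 cell cradle
```

```text
clock: 10.3
tool_pos: [0.4546, -0.2587, 0.2107]
eef_rot: [0.976, 0.219, -0.0, 0.003]
contact_force: [-0.8, -0.2, 0.3]
opening: 0.701
finger_force: 0.0
clock: 10.5
tool_pos: [0.4561, -0.2485, 0.2107]
eef_rot: [0.974, 0.225, -0.0, -0.001]
contact_force: [0.3, 0.8, 0.2]
opening: 0.696
finger_force: 0.0
[ 0.4564 -0.2481  0.2108] [ 0.439 -0.898]
cell 0.76 [295. 202.] [ 0.4113 -0.2348]
cell 0.74 [445. 163.] [ 0.5343 -0.3746]
cradle 0.83 [356. 124.] [ 0.5272 -0.2621]
```

View pics/w6.png

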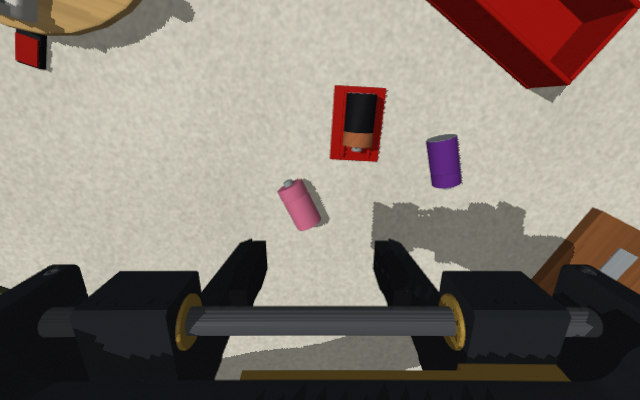

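The cell (black 361,113; copper 358,142; nub 358,151) lies on its red tray, and the pink and purple decoys are off to the sides.

```bash
python3 - <<'E'
from h import *
c=cam("wrist"); p,d=eyes.snapshot("wrist"); 
hsv=cv2.cvtColor(p,cv2.COLOR_BGR2HSV); sub=np.zeros(p.shape[:2],bool); sub[75:170,320:395]=1
tray=sub&(((hsv[...,0]<6)|(hsv[...,0]>172))&(hsv[...,1]>150)&(hsv[...,2]>50))
hull=cv2.convexHull(np.argwhere(tray)[:,::-1].astype(np.float32))
w=np.array([at_z(c,q[0],.004)[:2] for q in hull],np.float32)
print("tray",cv2.minAreaRect(w*1000))
# top surface of cell from depth
ys,xs=np.where(sub&(d>0)); P=np.array([at_d(c,(x,y),d[y,x]) for x,y in zip(xs,ys)])
print("tablez",np.median(P[:,2][P[:,2]<.003]) if (P[:,2]<.003).any() else None, P[:,2].max())
t=P[P[:,2]>.028]; print(len(t),t.mean(0).round(4)); print("cell",cv2.minAreaRect((t[:,:2]*1000).astype(np.float32)))
E
```

```text
tray ((526.8424682617188, -262.22412109375), (85.19015502929688, 58.67779541015625), 22.966936111450195)
tablez -0.00034821616235680697 0.039160901282115024
1429 [ 0.5331 -0.2582  0.0347]
cell ((532.4744873046875, -258.9507141113281), (56.643089294433594, 30.60177993774414), 23.23532485961914)
```

```bash
python3 -m pendant '[{"claw":0.8,"dx":40,"dy":-6,"dz":-30,"twist":-0.03},{"claw":0.8,"dx":74,"dy":-12,"dz":-60,"twist":-0.052},{"claw":0.8,"dx":74,"dy":-12,"dz":-100,"twist":-0.052},{"claw":0.8,"dx":74,"dy":-12,"dz":-130,"twist":-0.052},{"claw":0.8,"dx":74,"dy":-12,"dz":-130,"twist":-0.052},{"claw":0.8,"dx":74,"dy":-12,"dz":-130,"twist":-0.052}]'
python3 look.py w7 cell cradle
```

```text
clock: 11.3
tool_pos: [0.5302, -0.2616, 0.0814]
eef_rot: [0.98, 0.199, -0.0, -0.0]
contact_force: [-0.5, -0.4, 0.1]
opening: 0.8
finger_force: 0.0
[ 0.5309 -0.2623  0.0824] [ 0.39  -0.921]
cell 0.76 [449. 259.] [ 0.536  -0.3735]
cell 0.58 [320. 214.] [ 0.5306 -0.2617]
```

```bash
python3 -m pendant '[{"claw":0.8,"dx":0,"dy":0,"dz":-40,"twist":0},{"claw":0.8,"dx":0,"dy":0,"dz":-68,"twist":0},{"claw":0.8,"dx":0,"dy":0,"dz":-68,"twist":0},{"claw":0.3,"dx":0,"dy":0,"dz":-68,"twist":0},{"claw":0.3,"dx":0,"dy":0,"dz":-68,"twist":0},{"claw":0.3,"dx":0,"dy":0,"dz":-68,"twist":0},{"claw":0.3,"dx":0,"dy":0,"dz":-68,"twist":0},{"claw":0.3,"dx":0,"dy":0,"dz":-68,"twist":0}]' 30
python3 -m pendant '[{"claw":0.3,"dx":0,"dy":0,"dz":0,"twist":0},{"claw":0.3,"dx":0,"dy":0,"dz":0,"twist":0},{"claw":0.3,"dx":0,"dy":0,"dz":0,"twist":0}]'
```

```text
clock: 12.25
tool_pos: [0.5302, -0.2615, 0.0136]
eef_rot: [0.98, 0.199, 0.0, -0.0]
contact_force: [-0.8, -1.1, 7.2]
opening: 0.378
finger_force: 30.3
clock: 12.55
tool_pos: [0.5302, -0.2615, 0.0137]
eef_rot: [0.98, 0.199, 0.0, -0.0]
contact_force: [-0.4, 2.1, 5.9]
opening: 0.376
finger_force: 30.2
```

```bash
python3 -m pendant '[{"claw":0.3,"dx":0,"dy":0,"dz":20,"twist":0},{"claw":0.3,"dx":0,"dy":0,"dz":60,"twist":0},{"claw":0.3,"dx":0,"dy":20,"dz":100,"twist":0},{"claw":0.3,"dx":0,"dy":60,"dz":125,"twist":-0.05},{"claw":0.3,"dx":-5,"dy":105,"dz":130,"twist":-0.1},{"claw":0.3,"dx":-10,"dy":150,"dz":130,"twist":-0.15},{"claw":0.3,"dx":-15,"dy":195,"dz":130,"twist":-0.2},{"claw":0.3,"dx":-20,"dy":240,"dz":130,"twist":-0.25}]'
python3 -m pendant '[{"claw":0.3,"dx":-5,"dy":45,"dz":0,"twist":-0.029},{"claw":0.3,"dx":-10,"dy":90,"dz":0,"twist":-0.029},{"claw":0.3,"dx":-10,"dy":115,"dz":0,"twist":-0.029},{"claw":0.3,"dx":-10,"dy":124,"dz":0,"twist":-0.029},{"claw":0.3,"dx":-10,"dy":124,"dz":0,"twist":-0.029},{"claw":0.3,"dx":-10,"dy":124,"dz":0,"twist":-0.029}]'
python3 look.py w8 bay lip spring cell
```

```text
clock: 13.35
tool_pos: [0.5097, -0.0203, 0.1431]
eef_rot: [0.997, 0.074, 0.0, -0.0]
contact_force: [1.1, 0.5, -1.4]
opening: 0.374
finger_force: 30.2
clock: 13.95
tool_pos: [0.5004, 0.0999, 0.1431]
eef_rot: [0.998, 0.059, 0.0, 0.001]
contact_force: [0.7, 0.4, -1.5]
opening: 0.377
finger_force: 30.2
[0.5004 0.0995 0.1432] [ 0.117 -0.993]
bay 0.95 [316. 199.] [0.5079 0.1036]
bay 0.32 [321. 258.] [0.4548 0.0935]
spring 0.85 [313. 162.] [0.5378 0.1098]
cell 0.84 [322. 263.] [0.4215 0.0873]
```

View pics/w8.png

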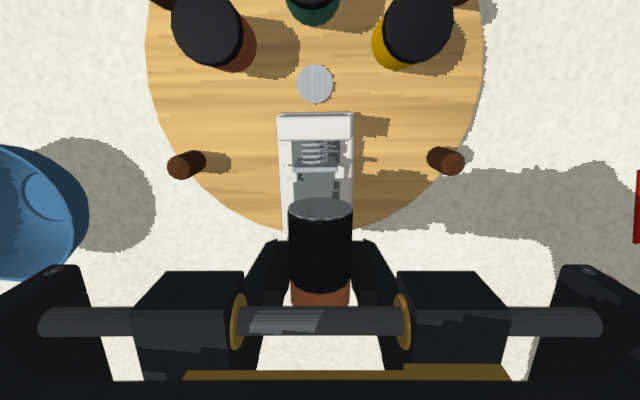

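The wrist picture shows the cell level in the grip, flat end (320,209), in front of the bay with the spring (315,152) and hub cap (315,84) ahead.

```bash
python3 - <<'E'
from h import *
c=cam("wrist"); p,d=eyes.snapshot("wrist"); s=r.get_state(); t=s["tool_pos"]; print(t)
Rm=R.from_quat(s["eef_rot"]).as_matrix(); ax=Rm[:2,0]; ay=Rm[:2,1]; print(ax,ay)
f=at_z(c,(320.5,209),t[2]+.0074)[:2]; print("flat face rel tool (along,lat mm)",(f-t[:2])@ax*1e3,(f-t[:2])@ay*1e3)
# deck things by depth: points 0.09..0.1 = wall behind spring; knob tops
ys,xs=np.mgrid[60:235:1,140:480:1]; ys=ys.ravel();xs=xs.ravel(); m=d[ys,xs]>0; ys=ys[m];xs=xs[m]
P=np.array([at_d(c,(x,y),d[y,x]) for x,y in zip(xs,ys)])
w=P[(abs(P[:,2]-.096)<.004)&(xs>265)&(xs<365)&(ys>105)&(ys<150)]
print("wall",len(w),cv2.minAreaRect((w[:,:2]*1000).astype(np.float32)),np.median(w[:,2]))
k={}
for n,(a,b) in dict(L=(160,215),R=(420,470)).items():
    q=P[(P[:,2]>.064)&(P[:,2]<.072)&(xs>a)&(xs<b)&(ys>140)&(ys<185)]; cc,rr=cv2.minEnclosingCircle((q[:,:2]*1000).astype(np.float32)); k[n]=np.array(cc); print(n,len(q),cc,rr,q.mean(0))
D=k["L"]-k["R"];u=np.array([-D[1],D[0]])/np.hypot(*D);M=(k["L"]+k["R"])/2;hub=M-62.5*u
print("chord",np.hypot(*D),"ang",np.degrees(np.arctan2(-u[1],-u[0])),"hub",hub,"bay",hub+88.5*u)
f3=P[(P[:,2]>.13)&(P[:,2]<.17)&(xs>285)&(xs<357)]; print("cell",f3[:,:2].max(0),len(f3))
print("flat lateral", (f3[:,:2]-t[:2]).dot(ay).min()*1e3,(f3[:,:2]-t[:2]).dot(ay).max()*1e3, (f3[:,:2]-t[:2]).dot(ax).max()*1e3,f3[:,2].min(),f3[:,2].max())
E
```

```text
[0.50022785 0.10078391 0.14301977]
[0.99294088 0.1186103 ] [ 0.11861026 -0.99294083]
flat face rel tool (along,lat mm) 30.22998636967765 0.7232418361970515
wall 1848 ((565.8768920898438, 111.84695434570312), (15.99661636352539, 49.9632568359375), 8.061262130737305) 0.09541599477602149
L 483 (520.5379638671875, 213.93165588378906) 9.755697250366211 [0.52100574 0.21345291 0.06704586]
R 483 (549.270263671875, 0.26705402135849) 9.9396333694458 [0.54957385 0.00118269 0.06709083]
chord 215.5878177010413 ang 7.658838634411395 hub [596.84656376 115.42899415] bay [509.13605457 103.63422504]
cell [0.53397685 0.12058045] 2302
flat lateral -16.47391521661776 16.801265139875778 32.21778416780687 0.13340817061606153 0.1680980621557578
```

```bash
python3 -m pendant '[{"claw":0.3,"dx":1,"dy":2,"dz":-10,"twist":0.012},{"claw":0.3,"dx":1,"dy":2,"dz":-25,"twist":0.012},{"claw":0.3,"dx":1,"dy":2,"dz":-40,"twist":0.012},{"claw":0.3,"dx":1,"dy":2,"dz":-51,"twist":0.012},{"claw":0.3,"dx":1,"dy":2,"dz":-51,"twist":0.012},{"claw":0.3,"dx":1,"dy":2,"dz":-51,"twist":0.012}]' 35
python3 -m pendant '[{"claw":0.3,"dx":2,"dy":0.3,"dz":0,"twist":0},{"claw":0.3,"dx":4,"dy":0.5,"dz":0,"twist":0},{"claw":0.3,"dx":6,"dy":0.8,"dz":0,"twist":0},{"claw":0.3,"dx":8,"dy":1.1,"dz":0,"twist":0},{"claw":0.3,"dx":10,"dy":1.3,"dz":0,"twist":0},{"claw":0.3,"dx":10,"dy":1.3,"dz":0,"twist":0},{"claw":0.3,"dx":10,"dy":1.3,"dz":0,"twist":0}]'
```

```text
clock: 14.85
tool_pos: [0.501, 0.1037, 0.0918]
eef_rot: [0.998, 0.066, -0.0, 0.0]
contact_force: [-0.4, 0.4, -1.4]
opening: 0.376
finger_force: 35.2
clock: 15.55
tool_pos: [0.5103, 0.1052, 0.0918]
eef_rot: [0.998, 0.066, -0.001, -0.0]
contact_force: [-4.7, 0.7, 1.0]
opening: 0.375
finger_force: 35.2
```

```bash
python3 -m pendant '[{"claw":0.3,"dx":2,"dy":-0.3,"dz":-2,"twist":0},{"claw":0.3,"dx":4,"dy":-0.1,"dz":-5,"twist":0},{"claw":0.3,"dx":5.5,"dy":0.1,"dz":-8,"twist":0},{"claw":0.3,"dx":5.5,"dy":0.1,"dz":-8,"twist":0},{"claw":0.3,"dx":5.5,"dy":0.1,"dz":-8,"twist":0}]' 40
python3 - <<'E'
from h import *
s=r.get_state(); t=s["tool_pos"]; c=cam("wrist"); p,d=eyes.snapshot("wrist"); cv2.imwrite("pics/w9.png",p)
Rm=R.from_quat(s["eef_rot"]).as_matrix(); ax=Rm[:2,0]; ay=Rm[:2,1]
ys,xs=np.mgrid[120:330,270:370]; ys=ys.ravel();xs=xs.ravel(); m=d[ys,xs]>0; ys=ys[m];xs=xs[m]
P=np.array([at_d(c,(x,y),d[y,x]) for x,y in zip(xs,ys)]); q=np.c_[(P[:,:2]-t[:2])@ax,(P[:,:2]-t[:2])@ay,P[:,2]-t[2]]*1e3
for a in range(-30,46,4):
    w=q[(abs(q[:,0]-a)<2)&(abs(q[:,1])<3)&(abs(q[:,2])<60)]
    if len(w): print(a,len(w),w[:,2].max().round(1),np.median(w[:,2]).round(1))
E
```

```text
clock: 16.05
tool_pos: [0.5149, 0.1051, 0.0832]
eef_rot: [0.998, 0.066, -0.002, -0.0]
contact_force: [-5.1, -1.1, 0.2]
opening: 0.378
finger_force: 40.1
-18 3 23.1 23.1
-14 71 25.3 23.6
-10 83 24.5 23.3
-6 82 25.3 23.6
-2 87 24.8 23.5
2 79 25.0 23.6
6 87 24.7 23.5
10 86 24.6 23.5
14 93 25.0 23.5
18 97 25.3 23.6
22 98 24.9 23.6
26 107 25.0 23.3
30 218 25.1 21.5
34 205 12.6 7.7
38 44 1.0 -0.2
42 16 11.8 10.7
```

View pics/w9.png

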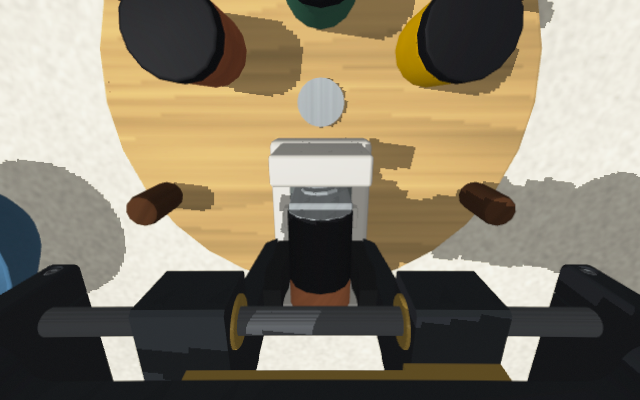

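The picture shows the cell level, flat end on the spring plate (320,210), with knobs symmetric about the bay. Now pushing a little further and going down.

```bash
python3 -m pendant '[{"claw":0.3,"dx":1,"dy":-0.2,"dz":0,"twist":0},{"claw":0.3,"dx":2.3,"dy":-0.3,"dz":0,"twist":0},{"claw":0.3,"dx":2.3,"dy":-0.3,"dz":0,"twist":0},{"claw":0.3,"dx":2.3,"dy":-0.3,"dz":-4,"twist":0},{"claw":0.3,"dx":2.3,"dy":-0.3,"dz":-8,"twist":0},{"claw":0.3,"dx":2.3,"dy":-0.3,"dz":-10,"twist":0},{"claw":0.3,"dx":2.3,"dy":-0.3,"dz":-10,"twist":0}]'
```

```text
clock: 16.8
tool_pos: [0.5166, 0.1049, 0.073]
eef_rot: [0.998, 0.066, -0.002, -0.0]
contact_force: [-7.4, -0.8, 0.8]
opening: 0.372
finger_force: 40.1
```

```bash
python3 -m pendant '[{"claw":0.3,"dx":0,"dy":0,"dz":-3,"twist":0},{"claw":0.3,"dx":0,"dy":0,"dz":-6,"twist":0},{"claw":0.3,"dx":0,"dy":0,"dz":-9,"twist":0},{"claw":0.3,"dx":0,"dy":0,"dz":-11,"twist":0},{"claw":0.3,"dx":0,"dy":0,"dz":-11,"twist":0}]'
```

```text
clock: 17.3
tool_pos: [0.5165, 0.1047, 0.0621]
eef_rot: [0.998, 0.066, -0.002, -0.0]
contact_force: [-6.8, -1.1, 0.7]
opening: 0.373
finger_force: 40.1
```

```bash
python3 -m pendant '[{"claw":0.3,"dx":0,"dy":0,"dz":-1,"twist":0},{"claw":0.3,"dx":0,"dy":0,"dz":-1,"twist":0},{"claw":0.3,"dx":-2,"dy":-0.3,"dz":-1,"twist":0},{"claw":0.3,"dx":-4,"dy":-0.5,"dz":-1,"twist":0},{"claw":0.3,"dx":-6,"dy":-0.8,"dz":-1,"twist":0},{"claw":0.3,"dx":-6,"dy":-0.8,"dz":-1,"twist":0},{"claw":0.3,"dx":-6,"dy":-0.8,"dz":-1,"twist":0}]'
```

```text
clock: 18.0
tool_pos: [0.5124, 0.1041, 0.0617]
eef_rot: [0.998, 0.066, -0.0, 0.0]
contact_force: [-6.2, -0.2, 1.3]
opening: 0.378
finger_force: 40.1
```

```bash
python3 -m pendant '[{"claw":0.3,"dx":0,"dy":0,"dz":0,"twist":0},{"claw":0.3,"dx":0,"dy":0,"dz":0,"twist":0}]'
```

```text
clock: 18.2
tool_pos: [0.5125, 0.1041, 0.0617]
eef_rot: [0.998, 0.066, -0.0, 0.0]
contact_force: [-5.1, -0.2, -0.1]
opening: 0.375
finger_force: 40.1
```

```bash
python3 - <<'E'
from h import *
s=r.get_state(); t=s["tool_pos"]; c=cam("wrist"); p,d=eyes.snapshot("wrist"); cv2.imwrite("pics/w10.png",p); print(t,s["contact_force"])
Rm=R.from_quat(s["eef_rot"]).as_matrix(); ax=Rm[:2,0]; ay=Rm[:2,1]
ys,xs=np.mgrid[120:330,270:370]; ys=ys.ravel();xs=xs.ravel(); m=d[ys,xs]>0; ys=ys[m];xs=xs[m]
P=np.array([at_d(c,(x,y),d[y,x]) for x,y in zip(xs,ys)]); q=np.c_[(P[:,:2]-t[:2])@ax,(P[:,:2]-t[:2])@ay,P[:,2]-t[2]]*1e3
for a in range(-30,60,4):
    w=q[(abs(q[:,0]-a)<2)&(abs(q[:,1])<3)&(abs(q[:,2])<60)]
    if len(w): print(a,len(w),w[:,2].max().round(1),np.median(w[:,2]).round(1))
E
```

```text
[0.51247727 0.10414853 0.06169971] [-5.06087143 -0.17062185 -0.09615048]
-18 1 22.7 22.7
-14 78 24.8 23.4
-10 79 25.3 23.5
-6 78 24.5 23.6
-2 85 25.0 23.6
2 83 24.7 23.6
6 86 25.1 23.6
10 93 25.1 23.4
14 99 24.7 23.5
18 91 24.7 23.5
22 100 24.8 23.5
26 91 24.8 23.5
30 6 32.4 32.3
34 287 34.2 28.9
38 65 25.3 21.3
42 61 22.6 21.4
46 52 34.8 33.4
50 138 35.7 33.9
54 147 35.6 33.9
58 148 35.3 33.9
```

```bash
python3 -m pendant '[{"claw":0.3,"dx":-1.5,"dy":-0.2,"dz":0,"twist":0},{"claw":0.3,"dx":-3,"dy":-0.4,"dz":0,"twist":0},{"claw":0.3,"dx":-3,"dy":-0.4,"dz":0,"twist":0},{"claw":0.3,"dx":-3,"dy":-0.4,"dz":0,"twist":0}]'
```

```text
clock: 18.65
tool_pos: [0.5101, 0.1038, 0.0618]
eef_rot: [0.998, 0.066, 0.0, 0.0]
contact_force: [-2.9, -0.4, -3.4]
opening: 0.376
finger_force: 40.1
```

```bash
python3 -m pendant '[{"claw":0.37,"dx":-0.7,"dy":0,"dz":0,"twist":0},{"claw":0.42,"dx":-0.7,"dy":0,"dz":0,"twist":0},{"claw":0.5,"dx":-0.7,"dy":0,"dz":0,"twist":0},{"claw":0.55,"dx":-0.7,"dy":0,"dz":0,"twist":0},{"claw":0.55,"dx":-0.7,"dy":0,"dz":10,"twist":0},{"claw":0.55,"dx":-0.7,"dy":0,"dz":40,"twist":0},{"claw":0.55,"dx":-20,"dy":-2,"dz":90,"twist":0},{"claw":0.55,"dx":-50,"dy":-6,"dz":140,"twist":0}]'
python3 -m pendant '[{"claw":0.55,"dx":-20,"dy":-3,"dz":10,"twist":0},{"claw":0.55,"dx":-20,"dy":-3,"dz":10,"twist":0},{"claw":0.55,"dx":-20,"dy":-3,"dz":10,"twist":0}]'
python3 look.py w11 cell hub pointer lip; python3 - <<'E'
import cv2
p=cv2.imread("pics/w11.png"); cv2.imwrite("pics/crop11.png",cv2.resize(p[0:210,200:450],None,fx=2.8,fy=2.8,interpolation=cv2.INTER_CUBIC))
E
```

```text
clock: 19.45
tool_pos: [0.4669, 0.0984, 0.1936]
eef_rot: [0.998, 0.066, 0.001, 0.0]
contact_force: [0.6, -0.0, 0.9]
opening: 0.548
finger_force: 0.0
clock: 19.75
tool_pos: [0.4466, 0.0961, 0.2021]
eef_rot: [0.998, 0.067, 0.001, -0.0]
contact_force: [0.9, 0.5, 0.4]
opening: 0.549
finger_force: 0.0
[0.4469 0.096  0.2015] [ 0.133 -0.991]
cell 0.77 [579. 238.] [ 0.4113 -0.2359]
cell 0.76 [324. 126.] [0.5052 0.0994]
hub 0.76 [323.  33.] [0.5921 0.1123]
hub 0.37 [317. 183.] [0.4415 0.0983]
pointer 0.75 [320. 179.] [0.4408 0.0953]
lip 0.88 [324. 151.] [0.4864 0.0973]
```

View pics/crop11.png

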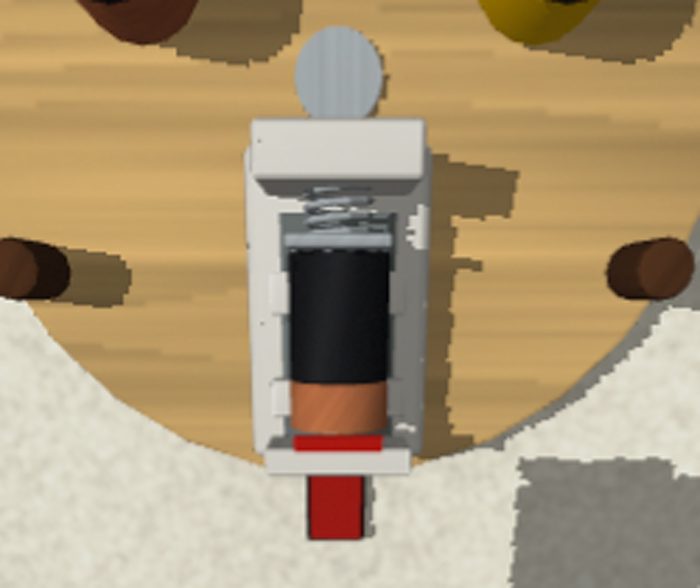

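The cell lies straight in the bay, nub hidden under the red lip (crop 338,443), flat end on the plate (338,242), pointer (336,507) in line. I'll run a quick numeric check of seating and alignment.

```bash
python3 - <<'E'
from h import *
c=cam("wrist"); p,d=eyes.snapshot("wrist")
ys,xs=np.mgrid[0:200,190:460]; ys=ys.ravel();xs=xs.ravel(); m=d[ys,xs]>0; ys=ys[m];xs=xs[m]
P=np.array([at_d(c,(x,y),d[y,x]) for x,y in zip(xs,ys)])
k={}
for n,(a,b) in dict(L=(190,225),R=(415,455)).items():
    q=P[(P[:,2]>.064)&(P[:,2]<.072)&(xs>a)&(xs<b)&(ys>70)&(ys<120)]; k[n]=np.array(cv2.minEnclosingCircle((q[:,:2]*1000).astype(np.float32))[0])
D=k["L"]-k["R"];u=np.array([-D[1],D[0]])/np.hypot(*D);hub=(k["L"]+k["R"])/2-62.5*u
an=lambda v:np.degrees(np.arctan2(-v[1],-v[0]))
hs=cv2.cvtColor(p,cv2.COLOR_BGR2HSV); red=((hs[...,0]<6)|(hs[...,0]>174))&(hs[...,1]>170)&(hs[...,2]>70)
yy,xx=np.where(red); s=(yy>168)&(yy<196)&(xx>300)&(xx<340); pt=at_z(c,((xx[s].min()+xx[s].max())/2,(yy[s].min()+yy[s].max())/2),.01)[:2]*1e3
print("chord",np.hypot(*D),"bay",an(u),"ptr",an(pt-hub),np.hypot(*(pt-hub)))
q=np.c_[(P[:,:2]*1e3-hub-88.5*u)@-u,(P[:,:2]*1e3-hub-88.5*u)@np.array([u[1],-u[0]]),P[:,2]*1e3-52]
for a in range(-36,40,4):
    w=q[(abs(q[:,0]-a)<2)&(abs(q[:,1])<2)]; print(a,len(w),np.median(w[:,2]).round(1) if len(w) else '')
E
```

```text
chord 215.8421230607228 bay 7.60304261231568 ptr 7.399791090587406 158.59711509351018
-36 16 27.7
-32 16 27.5
-28 16 27.6
-24 15 33.2
-20 17 33.3
-16 20 33.2
-12 16 33.1
-8 20 33.1
-4 16 33.3
0 20 33.3
4 19 33.1
8 17 33.3
12 20 33.4
16 20 33.3
20 20 33.5
24 20 33.3
28 20 33.7
32 23 41.8
36 16 41.3
```

```bash
python3 -c "
from plant import r
print(r.finish_job())"
```

```text
the job is handed in; nothing more can be done
None
```

The job is handed in: the bay is within about 0.2° of the pointer, the cell lies level and fully home with its nub under the red lip, and I touched none of the bystanders.

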